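# Clip a test tile into the glazing stand

## Task

Lift the spring clip of the glazing stand by its knob until it stays open, slide the foot of the L-shaped test tile along the channel and under the lips, upright towards the open mouth, until it meets the pin of the end stop and is pressed on it with about 8 N (no less than 5, no more than 12), then keep hold of the clip while you lower it so that it rests on the tile's foot instead of snapping down. The tile is brittle, so feel for the pin and never force it; leave the other things on the table where they are.

Things in the scene. Friction and masses are not known exactly. Their poses are not given: they have to be found in the camera images.
- stand: Fixed glazing stand: wooden board 230 x 110 x 12 mm with an aluminium channel and the clip. Origin on the table below the channel; x along the channel from open mouth to end stop, y across, z up. The board spans x -110 to +120 mm; its top, the bed the tile slides on, is at z 12 mm. Channel parts reach z 24 mm; the hinge and spring post (x 56 to 113 mm, 31 mm wide) reach 36 mm.
- channel_mouth (a point): Centre of the channel's mouth, on the bed, at x -49 mm of the stand; axes as the stand's. Bare bed lies before it (-x) for 61 mm. The mouth is 63 mm wide and narrows to the channel's 51 mm at x -28. The straight rails (x -28 to +24) are 9 mm high; from x -8 to +18 a lip on each overhangs the bed by 5.5 mm with 9 mm below it, so a foot goes in only by sliding.
- end_stop: Rigid end stop: steel block 40 mm wide, 11 mm high, across the end of the channel, origin on the bed at the middle of its front face (stand x +34 mm), axes as the stand's. From that face a steel pin, 7 mm thick, its axis 4 mm above the bed, sticks out towards the mouth by 6 to 18 mm, set differently each time and not measured: feel for it with the tile's toe.
- clip (a joint): Spring clip angle, rad: 0 closed on the empty bed, about 0.09 with its nose on a tile foot, 1.45 fully open. Over-centre spring: below 0.70 it pulls shut, above 0.70 open, and stays there; about 0.18 N m at each end (4 N at the knob), nothing at 0.70. If let go while closing it snaps down. Its nose, 16 mm wide, lands at x +8 mm of the stand.
- clip_hinge (a point): Middle of the clip's hinge pin, fixed in the stand at x +66, z +30 mm (stand frame). The clip turns about the y axis of the stand; opening moves the knob up and back (+x). Fully open, nose and knob stand up to 90 mm above the table and snap shut if knocked past the middle: pass well over them.
- clip_knob (a point): Centre of the clip's black disc knob, 18 mm diameter, 14 mm thick along the stand's y: take it by its flat faces (+y, -y) from above. Closed, it is 46 mm before (-x) and 20 mm above the hinge pin, 50 mm over the table. It moves on an arc of 50 mm radius about the hinge and may turn between the fingers. Below it runs the clip's arm, 12 mm wide.
- tile_upright (a point): Middle of the upright of the loose L-shaped cream test tile, 31 mm above its underside. Brittle; 45 to 75 g. Foot 44 (x) x 46 (y) x 6 mm; upright at the foot's -x end, 7 mm thick, 46 mm wide, 62 mm high. Axes: x towards the toe, y across, z up. Take the upright across its 46 mm width, high up. Over 13 N on the stop, or 45 N on the stand, is forcing it.
- tile_toe (a point): Middle of the tile's front (toe) edge, 3 mm above its underside, 40.5 mm ahead (+x) of the upright's middle; axes as the upright's. Goes first under the lips and meets the pin of the end stop.
- brush: Bystander: brush, 190 mm long, lying left of the stand. Origin at its middle, underside.
- tape: Bystander: roll of masking tape, 100 mm diameter, 24 mm high. Origin under its centre.
- rib: Bystander: wooden D-shaped rib, 55 x 105 x 6 mm, flat on the table. Origin under its centre.
- loop: Bystander: loop tool, 200 mm long, lying. Origin under its middle.
- tub: Bystander: closed tub, 73 mm diameter, 62 mm high. Origin under its centre.
- needle: Bystander: needle tool, 140 mm long, lying. Origin under its middle.
Things that resemble listed ones, but are neither listed nor needed, are in the scene too. Of the things like the part that bears tile_upright, leave any that is blue; of the rest the smaller one is meant.

How it is judged (in metres and radians):
On the way, in this order (a step that is already met when the one before it is completed fails the run):
1. The clip has been lifted until it stays open (beyond 1.2 rad), the tile not yet in the channel (value of joint clip above 1.2 rad and horizontal distance between tile_toe and end_stop above 0.06 m), for 0.2 s.
2. With the clip open, the tile's foot lies in the channel under the lips and is pressed on the end stop (its pin) with more than 4 N (value of joint clip above 1 rad and contact force between tile and end_stop above 4 N and x of tile_toe in the frame of end_stop between -0.02 and -0.004 m and z of tile_toe in the frame of stand below 0.018 m), for 0.1 s.
At the end, for the whole second after the job is handed in: The tile is at rest flat on the bed in the channel, its toe 4 to 20 mm before the end stop's block (where the pin stopped it), within 5 mm of the channel's middle and 0.13 rad of its direction, and the clip is down with its nose resting on the tile's foot (clip angle 0.06 to 0.15 rad) (x of tile_toe in the frame of end_stop between -0.02 and -0.004 m and y of tile_toe in the frame of stand between -0.005 and 0.005 m and z of tile_toe in the frame of stand below 0.018 m and angle between the x axis of tile_toe and the x axis of stand, either way round below 0.13 rad and angle between tile_toe's own z axis and vertical below 0.06 rad and value of joint clip between 0.06 and 0.15 rad and linear speed of tile below 0.01 m/s); the robot touches nothing.
It fails at once if The tile is pushed on the end stop with more than 13 N (contact force between tile and end_stop above 13 N).
It fails at once if The tile is pressed on the stand and all it carries with more than 45 N (contact force between tile and stand above 45 N).
It fails at once if The clip snaps down (faster than 5 rad/s while more than 0.2 rad open) (value of joint clip above 0.2 rad and velocity of joint clip below -5 rad/s).
It fails at once if A bystander is moved by more than 20 mm (distance of any of brush, tape, rib, loop, tub, needle from where it was at the start of the episode above 0.02 m).
It also fails if it takes over 72 s, if anything falls off the work surface, if the arm or the gripper's body presses on something with over 40 N, if the wrist force passes 120 N, or if a joint passes its speed limit or range.

## Robot

A 6-joint arm with a two-finger parallel gripper is mounted at the origin on a cart in front of the work surface, level with it; the furniture and walls round the work are solid. World frame = base frame: x ahead of the robot, y to its left, z up, the work surface at z = 0. Lengths are in mm, angles in rad, forces in N, time in s.
With the tool pointing down it reaches from about 350 to 975 mm from the base axis. Payload 7.1 kg.
Tool frame: the origin (TCP) lies midway between the tips of the shut fingers; the grasp point (between the pads) lies 19 mm behind it; z points along the fingers, x is the direction in which the jaws open and shut, and the axes are right-handed (so a half turn about z gives the same grasp; the last joint's range is limited). The gripper opens to 88 mm and grips with 3 to 60 N. Pads are 20 mm wide; open, the fingers measure 115 mm over their backs; the gripper's body (75 mm by 178 mm) begins 61 mm behind the grasp point.
Start: joints at [-1.128, 0.423, 1.63, -0, 1.089, -0.019], TCP at [278.489, -559.507, 222.675] pointing down, gripper open.
Joint ranges: [-3, 3], [-0.9, 2.11], [0.09, 2.58], [-1.31, 4.45], [0.11, 2.69], [-2.54, 2.54]. Speed limits (rad/s): [2.39, 2.39, 3.01, 3.14, 3.14, 3.14].

## Interface

Orientations are given as a rotation vector (axis times angle).
In Python, from workcell import telemetry, imaging, ticket gives the robot as it stands.
- The arm moves only by the tool jog_arm, never from a script. Its arguments are lists of equal length, an entry for each row: "travel": the shift along the world's x, y, z in units of 400 mm (1.0 is 400 mm), a list of three; "dr": the turn, a rotation vector about the world's x, y, z in units of 90 degrees (1.0 is 90 degrees), a list of three. In form: {"travel": [[tx, ty, tz], ...], "dr": [[wx, wy, wz], ...]}. A call has exactly 10 rows; each row is the pose to reach, as a shift and turn from the pose measured when the call began; what a row does not reach only later rows make up. A row lasts 1/10 s, in which the tool goes at most 50 mm and 8.59 degrees, less where a joint would pass 70% of its speed; a pose out of reach is approached as far as the arm can. A call with a number of a shift or a turn outside -1 to 1 is refused whole. A call with a gripper value outside its range is refused whole. "hand" is the opening, from -1 (shut) to 1 (fully open), set as the call begins (left out, the last holds). The fingers move at their own pace and stop on an object; the grip force is fixed at half the most. Time passes only in rows, so rows that repeat a pose let the fingers close, or fill a call up. It gives the time, the measured TCP pose, the force and the opening at its end, in the units of the state.
- telemetry.get_obs(): the state, without advancing time (a new reading comes with each control period).
- imaging.get_image(name): name is "scene" or "top" or "wrist"; returns a dict with "pixels" (480x640x3 uint8, red, green, blue), "range_z" (480x640 float32, mm along the optical axis (not along the pixel's ray), 0 where there is no reading), "fx", "fy", "cx", "cy" (pixels), "extrinsics" (4x4, takes a point from world to camera coordinates). Camera axes: x right, y down, z forward; pixel columns grow to the right and rows downward; lengths in mm; the calibration is good to about 2 mm. A picture is of the moment at which its call begins.
- ticket.close_job(): hands the job in, once; it reports no verdict.
The state is a dict: "t": time; "qpos": joint angles; "qvel": joint speeds; "joint_torque": joint torques, N m; "ee_pos": TCP position; "orientation": TCP orientation; "ft_force": force on the tool from outside, world axes, zero at the start; "moment": the same for the moment, N m; "width": finger opening in mm.
Only numpy, scipy, OpenCV 4.12 (cv2) and the standard library are available. Lean on these libraries where they do the work, as an engineer would, in place of code of your own. Each camera call takes 0.05 s, during which the arm holds its last target. There are 200 camera calls.

## Working session

There is one attempt and no reset: what is moved stays moved. The work goes in short steps, Python scripts to look and compute and a tool call to move; the robot and the scene stay as the last step left them, time stands still between calls to the robot, and variables do not carry over. Pictures are saved under pics/ and viewed, about 8 in all and at most 12, crops included, and the job is handed in when it is done.

Besides the shell and the picture viewer there is one more tool, called after "Emit:" as a command line: name --argument value ..., lists and objects as JSON in quotes. jog_arm: Moves the arm, as the interface text tells. Its arguments: {"type":"object","properties":{"travel":{"type":"array"},"dr":{"type":"array"},"hand":{"type":"number"}},"required":["travel","dr"]}

```bash
mkdir -p pics; ls
python3 - <<'E'
from workcell import telemetry, imaging
import cv2,numpy as np
o=telemetry.get_obs(); print({k:np.round(v,3) for k,v in o.items()})
for n in("scene","top"):
    d=imaging.get_image(n); cv2.imwrite(f"pics/{n}0.png",d["pixels"][:,:,::-1]); np.savez(f"{n}0.npz",**d)
    E=d["extrinsics"]; print(n,d["fx"],d["cx"],d["cy"],np.round(E,3).tolist())
E
```

```text
pics
{'t': np.float64(0.0), 'qpos': array([-1.128,  0.424,  1.631, -0.   ,  1.089, -0.019]), 'qvel': array([ 0.001,  0.001, -0.001, -0.   , -0.001, -0.001]), 'joint_torque': array([-2.0000e-03, -5.4463e+01, -2.7367e+01,  6.4000e-02,  2.3000e-02,
       -0.0000e+00]), 'ee_pos': array([ 278.224, -559.025,  221.896]), 'orientation': array([-2.670e+00,  1.654e+00,  2.000e-03]), 'ft_force': array([0.614, 0.557, 0.074]), 'moment': array([ 0.027, -0.022, -0.065]), 'width': np.float64(87.779)}
scene 570.2181178616356 314.8764545386437 232.21403239608668 [[-0.558, -0.83, -0.018, 276.171], [-0.451, 0.322, -0.832, 315.417], [0.696, -0.456, -0.554, 1185.484], [0.0, 0.0, 0.0, 1.0]]
top 502.89346595592605 327.20483065634676 248.14502972598734 [[-0.016, -1.0, 0.023, -38.81], [-0.993, 0.013, -0.117, 543.947], [0.116, -0.025, -0.993, 1107.337], [0.0, 0.0, 0.0, 1.0]]
```

View pics/scene0.png

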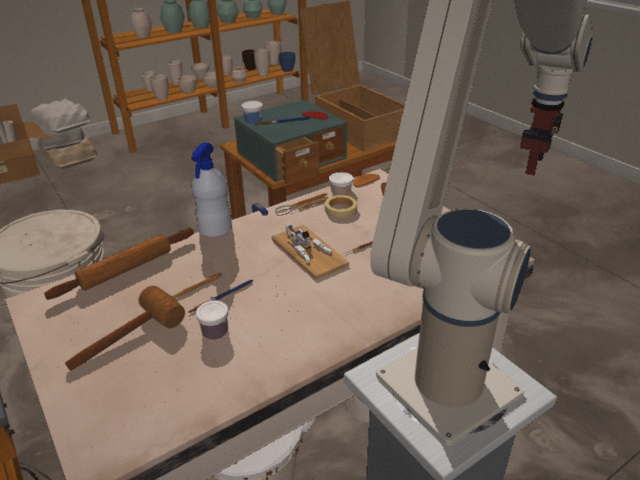

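View pics/top0.png

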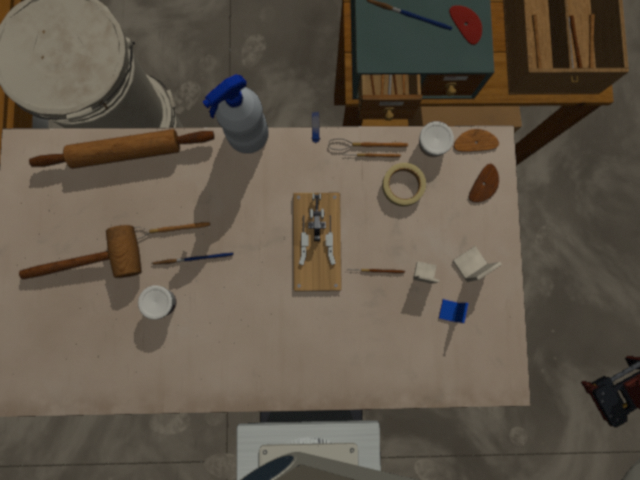

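The top view shows the stand at about (317,242), with its mouth towards the robot. The small cream tile is at (426,272), a larger cream one at (470,263) and a blue one at (453,311). Next I measure the stand and tile.

```bash
cat > h.py <<'E'
import numpy as np,cv2
def cloud(d):
    z=np.asarray(d["range_z"],float); v,u=np.mgrid[:480,:640]
    P=np.stack([(u-d["cx"])/d["fx"]*z,(v-d["cy"])/d["fy"]*z,z,np.ones_like(z)],-1)
    return (P@np.linalg.inv(d["extrinsics"]).T)[...,:3]
def ray(d,u,v,h):
    M=np.linalg.inv(d["extrinsics"]); r=M[:3,:3]@[(u-d["cx"])/d["fx"],(v-d["cy"])/d["fy"],1]
    return M[:3,3]+r*(h-M[2,3])/r[2]
E
python3 - <<'E'
from h import *
d=dict(np.load("top0.npz")); W=cloud(d); im=d["pixels"][:,:,::-1].copy()
print("table z",np.median(W[300:380,200:280,2]))
hsv=cv2.cvtColor(im,cv2.COLOR_BGR2HSV)
print(hsv[280,310],hsv[272,426],hsv[330,300],hsv[278,426])
roi=np.zeros((480,640),bool); roi[180:300,285:350]=1
m=((hsv[...,1]>95)&roi).astype(np.uint8)
pts=np.argwhere(m)[:,::-1]
c=max(cv2.findContours(cv2.morphologyEx(m,cv2.MORPH_CLOSE,np.ones((9,9))),0,2)[0],key=cv2.contourArea)
r=cv2.minAreaRect(c); print(r)
for b in cv2.boxPoints(r): print(np.round(b,1),np.round(ray(d,*b,12),1))
for n,(u0,u1,v0,v1) in dict(small=(408,442,255,292),big=(448,505,240,290)).items():
    w=W[v0:v1,u0:u1].reshape(-1,3)
    for lo,hi in((4,12),(12,45),(45,58),(58,80)):
        s=w[(w[:,2]>lo)&(w[:,2]<hi)]
        if len(s)>8:
            rr=cv2.minAreaRect(s[:,:2].astype(np.float32)); print(n,lo,hi,len(s),np.round(np.median(s,0),1),rr)
a=cv2.resize(im[180:300,280:400],(560,560),interpolation=2)
b=cv2.resize(im[240:300,400:510],None,fx=5,fy=5,interpolation=2)
o=np.zeros((560,800,3),np.uint8);o[:,:560]=a;b=cv2.resize(im[235:315,405:440],(240,549),interpolation=2);o[:549,560:]=b
cv2.imwrite("pics/crop1.png",o)
E
```

```text
table z -0.09595030312027575
[ 17 130 122] [ 20  44 146] [ 16  56 127] [ 21  41 123]
((316.5, 241.5), (97.0, 47.0), 90.0)
[293. 193.] [676.3  30.4  12. ]
[340. 193.] [675.1 -79.3  12. ]
[340. 290.] [449. -75.  12.]
[293. 290.] [450.6  32.3  12. ]
small 4 12 209 [ 490.2 -275.3    6. ] ((490.8863830566406, -283.0988464355469), (67.42178344726562, 62.283363342285156), 70.70721435546875)
small 12 45 41 [ 468.  -262.    27.2] ((469.87884521484375, -266.22808837890625), (29.765830993652344, 38.71993637084961), 15.61522102355957)
small 45 58 14 [ 467.  -265.2   51.7] ((469.7425537109375, -266.172119140625), (41.420936584472656, 6.44464635848999), 76.24845123291016)
small 58 80 60 [ 468.5 -269.4   61.2] ((468.73272705078125, -269.1708679199219), (45.342864990234375, 6.135819435119629), 77.048095703125)
big 4 12 590 [ 508.9 -378.5    7.5] ((505.1260681152344, -394.3731689453125), (131.53721618652344, 111.88311004638672), 89.44488525390625)
big 12 45 81 [ 483.3 -380.1   27.7] ((503.3163757324219, -376.1805725097656), (54.14852523803711, 62.84832763671875), 40.89349365234375)
big 45 58 29 [ 485.4 -388.9   51.1] ((486.1169738769531, -390.6833801269531), (7.154865741729736, 61.935699462890625), 38.150508880615234)
big 58 80 53 [ 479.  -380.5   69.2] ((486.11505126953125, -391.36614990234375), (7.934087753295898, 61.44233703613281), 38.97097396850586)
```

View pics/crop1.png

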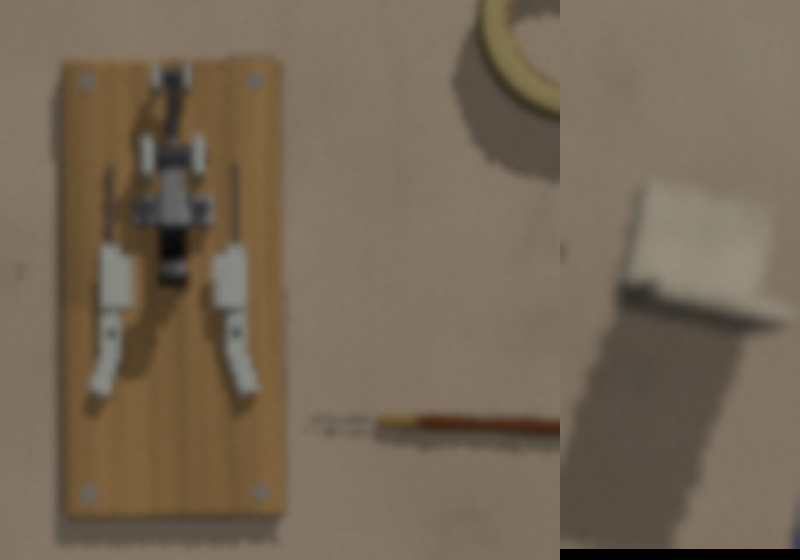

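The crop shows the mouth at the lower (near) side of the stand, with the clip closed. The small tile's upright is on its robot side and its toe points away. I move over to look from close by.

Emit:
jog_arm --travel '[[0.05,0.1,0.01],[0.1,0.2,0.02],[0.15,0.3,0.03],[0.2,0.4,0.04],[0.25,0.5,0.05],[0.3,0.6,0.06],[0.35,0.7,0.06],[0.4,0.8,0.06],[0.45,0.9,0.06],[0.48,1.0,0.06]]' --dr '[[0,0,-0.03],[0,0,-0.06],[0,0,-0.09],[0,0,-0.12],[0,0,-0.15],[0,0,-0.18],[0,0,-0.21],[0,0,-0.24],[0,0,-0.27],[0,0,-0.3]]' --hand 0

```text
t: 1.1
ee_pos: [471.2, -157.3, 245.9]
orientation: [-2.208, 2.233, 0.001]
ft_force: [0.8, 0.5, -0.0]
width: 43.8
```

Emit:
jog_arm --travel '[[0.02,0.08,0],[0.04,0.16,0],[0.06,0.25,0],[0.08,0.33,0],[0.1,0.36,0],[0.12,0.36,0],[0.14,0.36,0],[0.14,0.36,0],[0.14,0.36,0],[0.14,0.36,0]]' --dr '[[0,0,0],[0,0,0],[0,0,0],[0,0,0],[0,0,0],[0,0,0],[0,0,0],[0,0,0],[0,0,0],[0,0,0]]'

```text
t: 2.1
ee_pos: [526.8, -14.2, 245.8]
orientation: [-2.207, 2.235, 0.002]
ft_force: [0.9, -0.4, 0.2]
width: 44.2
```

Run:
```python
from workcell import telemetry, imaging
from h import *
from scipy.spatial.transform import Rotation as R
o=telemetry.get_obs(); print(o["t"],o["ee_pos"],o["orientation"],o["ft_force"],o["qpos"],o["width"]); r=R.from_rotvec(o["orientation"]).as_matrix(); print(r.round(3).tolist())
for n in ("wrist","top"):
    d=imaging.get_image(n); np.savez(n+"1.npz",**d); cv2.imwrite(f"pics/{n}1.png",d["pixels"][:,:,::-1])
    print(np.linalg.inv(d["extrinsics"]).round(2).tolist(),d["fx"])
```

```text
2.1 [526.81577122 -14.20879956 245.77365977] [-2.20697233e+00  2.23471715e+00  1.62848487e-03] [ 0.93737358 -0.35750368  0.16731467] [-5.02974152e-02  2.51323578e-01  1.82439021e+00  1.45908281e-03
  1.06611595e+00  1.53228600e+00] 44.20450865669216
[[-0.012, -1.0, -0.0], [-1.0, 0.012, 0.001], [-0.001, 0.0, -1.0]]
[[-0.01, -0.96, -0.27, 601.31], [-1.0, 0.01, 0.01, -15.93], [-0.0, 0.27, -0.96, 407.36], [0.0, 0.0, 0.0, 1.0]] 382.22850244911314
[[-0.02, -0.99, 0.12, 410.77], [-1.0, 0.01, -0.02, -18.87], [0.02, -0.12, -0.99, 1163.83], [0.0, 0.0, 0.0, 1.0]] 502.89346595592605
```

View pics/wrist1.png

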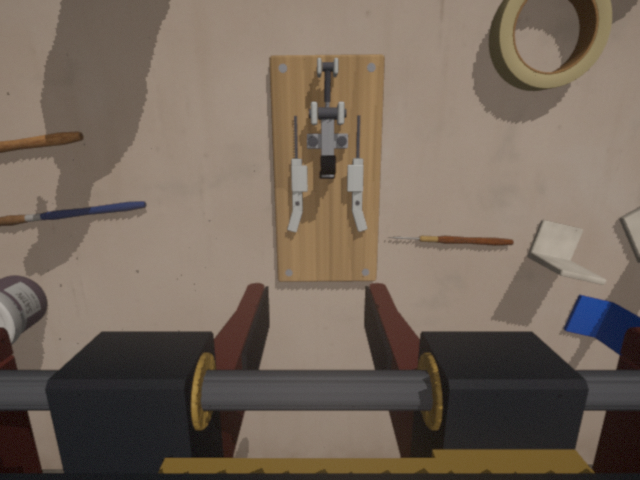

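The wrist view shows the stand with its rails at (298,195) and (357,195) and the knob at about (328,165). The tile is at (558,250). I fit the board edges, rails and knob in both views.

Run:
```python
from h import *
def fit(P):
    vx,vy,x,y=cv2.fitLine(np.float32(P),cv2.DIST_HUBER,0,.01,.01).ravel(); return vx,vy,x,y
for f in("wrist1.npz","top1.npz"):
    d=dict(np.load(f)); W=cloud(d); im=d["pixels"][:,:,::-1].copy(); hsv=cv2.cvtColor(im,cv2.COLOR_BGR2HSV)
    S=hsv[...,1].astype(float)
    rows,cols=((70,265),(240,410)) if "wrist" in f else ((200,285),(284,350))
    L,Rr=[],[]
    for v in range(*rows):
        g=np.convolve(S[v,cols[0]:cols[1]],np.ones(3)/3,'same'); th=85
        k=np.where(g>th)[0]; k=k[(k>2)&(k<len(g)-3)]
        if len(k)<5: continue
        for a,lst,s in((k[0],L,-1),(k[-1],Rr,1)):
            u=a+s*(g[a]-th)/(g[a]-g[a+s]) ; lst.append(ray(d,cols[0]+u,v,12)[:2])
    for lst in(L,Rr):
        vx,vy,x,y=fit(lst); print(f,"edge yaw",np.arctan(vy/vx).round(4),"y at x=558",(y+(558-x)*vy/vx).round(1))
    B,T=[],[]
    r0,r1=(40,300) if "wrist" in f else (180,300)
    for u in (range(290,312) if "wrist" in f else range(297,310)):
        g=np.convolve(S[r0:r1,u],np.ones(3)/3,'same');k=np.where(g>85)[0];k=k[(k>2)&(k<len(g)-3)]
        for a,lst,s in((k[0],T,-1),(k[-1],B,1)):
            v=a+s*(g[a]-85)/(g[a]-g[a+s]); lst.append(ray(d,u,r0+v,12)[:2])
    print("near,far x",np.median(B,0),np.median(T,0))
    # rails: light gray in roi
    roi=np.zeros((480,640),np.uint8)
    if "wrist" in f: roi[150:240,280:380]=1
    else: roi[225:275,297:340]=1
    m=((hsv[...,1]<60)&(hsv[...,2]>120)).astype(np.uint8)*roi
    n,lab,st,ce=cv2.connectedComponentsWithStats(m)
    for i in range(1,n):
        if st[i,4]>40: print("rail",st[i],ce[i].round(1),ray(d,*ce[i],24).round(1),W[lab==i].max(0).round(1),W[lab==i].min(0).round(1))
    w=W.reshape(-1,3); s=w[(abs(w[:,0]-585)<25)&(abs(w[:,1]+22)<30)&(w[:,2]>44)&(w[:,2]<70)]
    print("knob",len(s),s.mean(0).round(1),s.min(0).round(1),s.max(0).round(1))
    s=w[(abs(w[:,0]-470)<60)&(abs(w[:,1]+270)<45)&(w[:,2]>57)&(w[:,2]<66)]
    print("tile top",len(s),s.mean(0).round(1),cv2.minAreaRect(s[:,:2].astype(np.float32)))
    s=w[(abs(w[:,0]-490)<50)&(abs(w[:,1]+275)<45)&(w[:,2]>4.5)&(w[:,2]<8)]
    print("tile foot",len(s),s.mean(0).round(1),cv2.minAreaRect(s[:,:2].astype(np.float32)))
```

```text
wrist1.npz edge yaw -0.0032 y at x=558 29.3
wrist1.npz edge yaw -0.0068 y at x=558 -78.9
near,far x [448.98870673   4.56245681] [676.1558488   -0.95617234]
rail [287 158  21  74 846] [297.2 191.7] [549.1   4.9  24. ] [601.3  17.6 407.4] [505.6 -15.9   9.4]
rail [347 158  20  74 821] [356.7 190.7] [549.4 -54.7  24. ] [601.3 -15.9 407.4] [505.1 -65.4   9.8]
knob 298 [577.6 -25.2  56.2] [568.6 -31.8  49.3] [585.8 -18.8  59.6]
tile top 317 [ 469.1 -269.1   60.7] ((468.4430236816406, -270.4356994628906), (48.49639129638672, 6.424182415008545), 76.89325714111328)
tile foot 1064 [ 490.1 -274.8    5.4] ((486.60113525390625, -273.7707214355469), (46.173221588134766, 43.98459243774414), 76.87503051757812)
top1.npz edge yaw 0.0011 y at x=558 32.9
top1.npz edge yaw -0.0039 y at x=558 -78.4
near,far x [470.32673695   9.26118301] [534.62938529   8.86210731]<stdin>:33: RuntimeWarning: Mean of empty slice.
  ret = um.true_divide(
Traceback (most recent call last):
ValueError: zero-size array to reduction operation minimum which has no identity
```

Emit:
jog_arm --travel '[[0.06,-0.014,-0.06],[0.12,-0.027,-0.12],[0.127,-0.027,-0.2],[0.127,-0.027,-0.28],[0.127,-0.027,-0.36],[0.127,-0.027,-0.42],[0.127,-0.027,-0.47],[0.127,-0.027,-0.51],[0.127,-0.027,-0.532],[0.127,-0.027,-0.532]]' --dr '[[0,0,0],[0,0,0],[0,0,0],[0,0,0],[0,0,0],[0,0,0],[0,0,0],[0,0,0],[0,0,0],[0,0,0]]'

```text
t: 3.2
ee_pos: [577.1, -24.7, 32.3]
orientation: [-2.208, 2.235, 0.003]
ft_force: [0.1, -0.3, 0.4]
width: 43.9
```

Emit:
jog_arm --travel '[[0,0,0],[0,0,0],[0,0,0],[0,0,0],[0,0,0],[0,0,0],[0,0,0],[0,0,0],[0,0,0],[0,0,0]]' --dr '[[0,0,0],[0,0,0],[0,0,0],[0,0,0],[0,0,0],[0,0,0],[0,0,0],[0,0,0],[0,0,0],[0,0,0]]' --hand -1

```text
t: 4.2
ee_pos: [577.5, -24.9, 32.8]
orientation: [-2.208, 2.234, 0.002]
ft_force: [-1.0, -1.7, 5.8]
width: 13.6
```

Emit:
jog_arm --travel '[[0.008,0,0.0155],[0.018,0,0.03],[0.03,0,0.0425],[0.044,0,0.0535],[0.059,0,0.0622],[0.0752,0,0.069],[0.0922,0,0.0735],[0.1095,0,0.0754],[0.127,0,0.075],[0.1448,0,0.072]]' --dr '[[0,0,0],[0,0,0],[0,0,0],[0,0,0],[0,0,0],[0,0,0],[0,0,0],[0,0,0],[0,0,0],[0,0,0]]'

```text
t: 5.2
ee_pos: [637.5, -25.2, 63.3]
orientation: [-2.206, 2.233, -0.002]
ft_force: [-1.0, -3.6, 3.9]
width: 13.8
```

Run:
```python
from workcell import telemetry, imaging
from h import *
o=telemetry.get_obs(); print(o["t"],o["ee_pos"],o["ft_force"],o["moment"],o["width"])
d=imaging.get_image("wrist"); np.savez("wrist2.npz",**d); cv2.imwrite("pics/wrist2.png",d["pixels"][60:,:,::-1])
```

```text
5.2 [637.48440622 -25.18514277  63.34557073] [-1.00059858 -3.63334328  3.89475951] [-0.50145039  0.52440196  0.05012855] 13.79234289786211
```

View pics/wrist2.png

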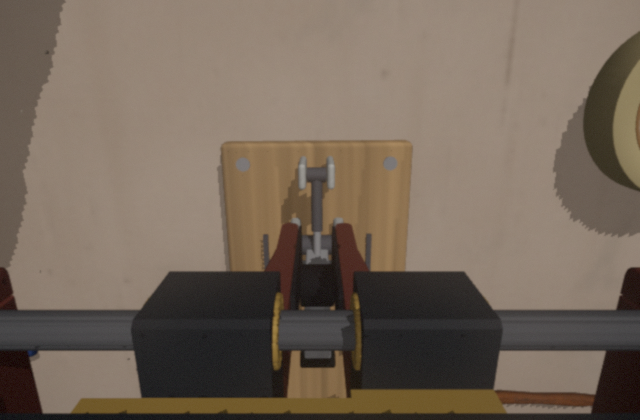

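Emit:
jog_arm --travel '[[0,0,0],[0,0,0],[0,0,0],[0,0,0.05],[0,0,0.13],[0,0,0.23],[0,0,0.34],[-0.08,0,0.38],[-0.18,0,0.38],[-0.28,0,0.38]]' --dr '[[0,0,0],[0,0,0],[0,0,0],[0,0,0],[0,0,0],[0,0,0],[0,0,0],[0,0,0],[0,0,0],[0,0,0]]' --hand 0

```text
t: 6.25
ee_pos: [525.6, -24.9, 215.7]
orientation: [-2.205, 2.231, -0.005]
ft_force: [-0.4, -0.8, 0.3]
width: 44.0
```

Emit:
jog_arm --travel '[[-0.08,0,0],[-0.13,0,0],[-0.14,0,0],[-0.14,0,0],[-0.14,0,0],[-0.14,0,0],[-0.14,0,0],[-0.14,0,0],[-0.14,0,0],[-0.14,0,0]]' --dr '[[0,0,0],[0,0,0],[0,0,0],[0,0,0],[0,0,0],[0,0,0],[0,0,0],[0,0,0],[0,0,0],[0,0,0]]' --hand 0.9

```text
t: 7.25
ee_pos: [469.7, -24.9, 215.5]
orientation: [-2.205, 2.231, -0.005]
ft_force: [0.1, -0.1, 0.7]
width: 83.6
```

Run:
```python
from workcell import telemetry, imaging
from h import *
o=telemetry.get_obs(); print(o["t"],o["ee_pos"],o["orientation"],o["ft_force"],o["moment"],o["width"])
d=imaging.get_image("wrist"); np.savez("wrist3.npz",**d)
M=d["extrinsics"]
def px(p):
    c=M@[*p,1]; return d["fx"]*c[0]/c[2]+d["cx"],d["fy"]*c[1]/c[2]+d["cy"]
u,v=map(int,px((575,-25,16))); print(u,v,px((591.6,-25,16)),px((561.6,-25,16)))
im=d["pixels"][:,:,::-1]; cv2.imwrite("pics/w3.png",cv2.resize(im[max(0,v-90):v+60,u-80:u+80],(640,600),interpolation=2)); print("crop org",u-80,max(0,v-90))
```

```text
7.25 [469.70051968 -24.94257177 215.53984889] [-2.2048441   2.23138345 -0.00519157] [ 0.13440015 -0.10920269  0.67767903] [ 0.06055544 -0.02335798 -0.00720151] 83.57912754995755
315 102 (np.float64(314.81317942858215), np.float64(82.57819938472088)) (np.float64(315.26360364925495), np.float64(118.54060300468586))
crop org 235 12
```

View pics/w3.png

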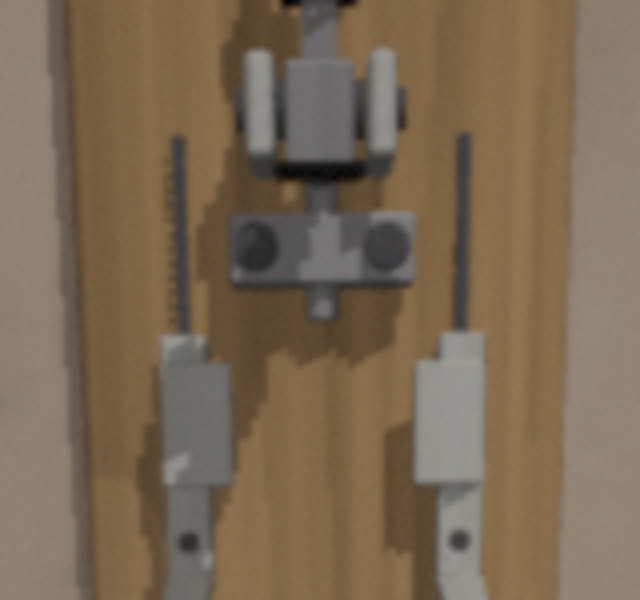

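The clip is open. In the crop, the block's front edge is at row 285 and the pin tip at (321,320), and the lip inner edges are at columns 232 and 415.

Run:
```python
from h import *
d=dict(np.load("wrist3.npz"))
f=lambda x,y,h:ray(d,235+x/4,12+y/4,h).round(1)
print("block front",f(321,284,23)," pin tip",f(321,322,16),f(321,320,18),"lips",f(232,430,24),f(415,430,24),f(232,365,24),f(232,485,24),"mouth posts y",f(188,541,21),f(459,541,21))
W=cloud(d); w=W.reshape(-1,3)
s=w[(abs(w[:,0]-470)<60)&(abs(w[:,1]+270)<45)&(w[:,2]>57)&(w[:,2]<66)]
print("tile top",len(s),s.mean(0) if len(s) else 0)
```

```text
block front [590.3 -25.4  23. ]  pin tip [583.5 -25.3  16. ] [583.6 -25.3  18. ] lips [560.6  -5.4  24. ] [560.1 -45.7  24. ] [574.1  -5.8  24. ] [549.   -5.1  24. ] mouth posts y [537.1   5.4  21. ] [536.3 -55.9  21. ]
tile top 406 [ 468.79516841 -269.05313107   60.8240912 ]
```

Emit:
jog_arm --travel '[[0,-0.06,0],[0,-0.16,0],[0,-0.27,0],[0,-0.39,0],[0,-0.5,0],[-0.001,-0.58,0],[-0.001,-0.611,-0.05],[-0.001,-0.611,-0.15],[-0.001,-0.611,-0.25],[-0.001,-0.611,-0.28]]' --dr '[[0,0,-0.02],[0,0,-0.04],[0,0,-0.06],[0,0,-0.08],[0,0,-0.1],[0,0,-0.12],[0,0,-0.138],[0,0,-0.138],[0,0,-0.138],[0,0,-0.138]]'

```text
t: 8.3
ee_pos: [467.0, -268.3, 100.2]
orientation: [-1.951, 2.459, 0.003]
ft_force: [0.4, 0.1, 0.6]
width: 83.9
```

Run:
```python
from workcell import telemetry, imaging
from h import *
from scipy.spatial.transform import Rotation as R
o=telemetry.get_obs(); print(o["t"],o["ee_pos"],o["ft_force"],o["width"]); r=R.from_rotvec(o["orientation"]).as_matrix(); print(r.round(4).tolist())
d=imaging.get_image("wrist"); W=cloud(d); w=W.reshape(-1,3)
s=w[(abs(w[:,0]-470)<60)&(abs(w[:,1]+270)<40)&(w[:,2]>58)&(w[:,2]<65)]
print(len(s),s.mean(0),cv2.minAreaRect(s[:,:2].astype(np.float32)))
cv2.imwrite("pics/w4.png",d["pixels"][:,:,::-1])
```

```text
8.3 [ 466.95065348 -268.2548398   100.21996008] [0.36883665 0.09655584 0.57072004] 83.88110297655379
[[-0.2272, -0.9738, 0.0006], [-0.9738, 0.2272, 0.0028], [-0.0028, 0.0, -1.0]]
928 [ 469.02527465 -270.59782162   61.09525499] ((468.78009033203125, -270.7305603027344), (45.421546936035156, 6.453983783721924), 76.6063461303711)
```

View pics/w4.png

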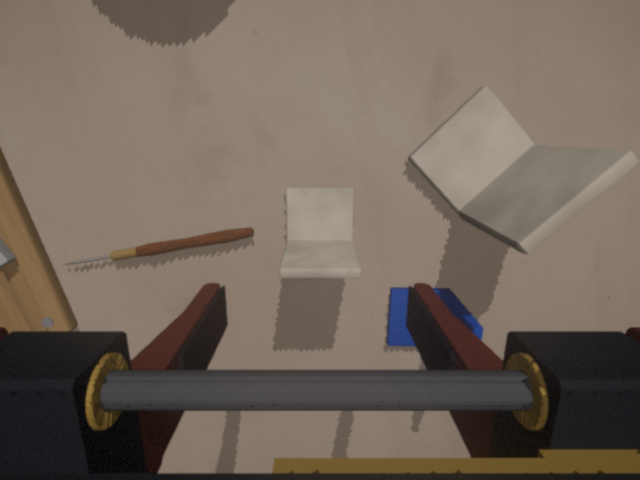

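The small tile stands centred between the open fingers at (320,260). The blue tile is clear of the finger path if I open only to 60 mm.

Emit:
jog_arm --travel '[[0.005,-0.006,0],[0.005,-0.006,0],[0.005,-0.006,0],[0.005,-0.006,-0.03],[0.005,-0.006,-0.07],[0.005,-0.006,-0.11],[0.005,-0.006,-0.14],[0.005,-0.006,-0.16],[0.005,-0.006,-0.172],[0.005,-0.006,-0.172]]' --dr '[[0,0,0],[0,0,0],[0,0,0],[0,0,0],[0,0,0],[0,0,0],[0,0,0],[0,0,0],[0,0,0],[0,0,0]]' --hand 0.36

```text
t: 9.35
ee_pos: [468.9, -270.4, 30.9]
orientation: [-1.952, 2.459, 0.004]
ft_force: [-1.0, 0.0, 0.9]
width: 60.0
```

Emit:
jog_arm --travel '[[0,0,0],[0,0,0],[0,0,0],[0,0,0],[0,0,0],[0,0,0],[0,0,0],[0,0,0],[0,0,0],[0,0,0]]' --dr '[[0,0,0],[0,0,0],[0,0,0],[0,0,0],[0,0,0],[0,0,0],[0,0,0],[0,0,0],[0,0,0],[0,0,0]]' --hand -1

```text
t: 10.35
ee_pos: [469.3, -270.6, 31.3]
orientation: [-1.952, 2.459, 0.003]
ft_force: [-0.2, 0.0, 5.2]
width: 45.8
```

Emit:
jog_arm --travel '[[0,0,0.04],[0,0,0.1],[0,0.03,0.147],[0,0.12,0.147],[0,0.22,0.147],[-0.005,0.33,0.147],[-0.013,0.44,0.147],[-0.013,0.53,0.147],[-0.013,0.59,0.147],[-0.013,0.613,0.147]]' --dr '[[0,0,0],[0,0,0],[0,0,0.02],[0,0,0.04],[0,0,0.06],[0,0,0.08],[0,0,0.1],[0,0,0.12],[0,0,0.143],[0,0,0.143]]'

```text
t: 11.35
ee_pos: [463.5, -23.5, 89.9]
orientation: [-2.219, 2.222, 0.005]
ft_force: [-0.0, -0.3, -0.7]
width: 45.6
```

Run:
```python
from workcell import telemetry, imaging
from h import *
from scipy.spatial.transform import Rotation as R
o=telemetry.get_obs(); print(o["t"],o["ee_pos"],o["ft_force"],o["moment"],o["width"]); r=R.from_rotvec(o["orientation"]).as_matrix(); print(r.round(4).tolist())
d=imaging.get_image("wrist"); np.savez("wrist5.npz",**d); im=d["pixels"][:,:,::-1]; cv2.imwrite("pics/w5.png",im[0:300,160:480].repeat(2,0).repeat(2,1))
```

```text
11.35 [463.50450186 -23.51171571  89.91671567] [-0.01650008 -0.2668926  -0.72748087] [0.00954339 0.01603679 0.0488644 ] 45.6213635062617
[[-0.0013, -1.0, -0.001], [-1.0, 0.0013, 0.0031], [-0.0031, 0.001, -1.0]]
```

View pics/w5.png

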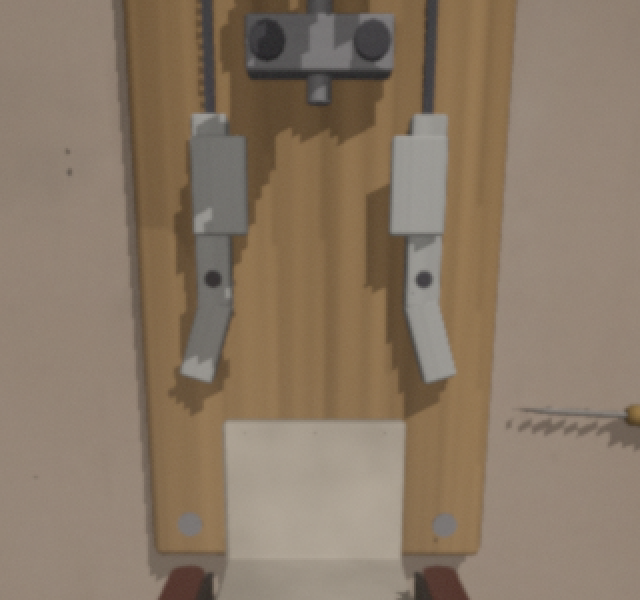

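The held tile shows toe corners at (224,421) and (405,421). The lip inner edges are at columns 246 and 391, and the pin tip is at (318,103).

Run:
```python
from h import *
d=dict(np.load("wrist5.npz"))
f=lambda x,y,h:ray(d,160+x/2,y/2,h).round(1)
W=cloud(d); print("foot top z",W[230:270,280:355,2].mean(), W[230,290],W[230,345],W[260,318])
print("toe",f(224,421,64.6),f(405,421,64.6))
print("lips",f(246.5,185,24),f(390.5,185,24),"ends",f(220,136,24),f(220,234,24),f(418,136,24),f(418,234,24))
print("pin",f(318,103,16),"block",f(320,70,23),"rail inner",f(232,270,21),f(406,270,21), "holes",f(213,279,21),f(424,279,21))
# vertical lip edge yaw (left lip outer/inner) via board edges
hsv=cv2.cvtColor(d["pixels"][:,:,::-1].copy(),cv2.COLOR_BGR2HSV);S=hsv[...,1].astype(float)
for lo,hi,s in((215,250,1),(390,425,-1)):
    P=[]
    for v in range(20,260):
        g=np.convolve(S[v,lo:hi],np.ones(3)/3,'same')[2:-2]
        k=np.argmax(s*np.diff(g)); P.append(ray(d,lo+2.5+k,v,12)[:2])
    vx,vy,x,y=cv2.fitLine(np.float32(P),cv2.DIST_HUBER,0,.01,.01).ravel(); print("edge",vy/vx,y+(558-x)*vy/vx)
```

```text
foot top z 64.44050297919131 [493.03448761 -10.51861632  63.99084707] [493.01301282 -38.235146    63.99131609] [477.05376769 -24.62286356  63.73645173]
toe [503.1  -1.8  64.6] [503.1 -46.7  64.6]
lips [561.9  -5.4  24. ] [561.8 -45.3  24. ] ends [574.4   1.6  24. ] [549.    2.5  24. ] [574.3 -52.5  24. ] [548.9 -53.4  24. ]
pin [584.1 -25.2  16. ] block [590.8 -25.8  23. ] rail inner [ 5.393e+02 -3.000e-01  2.100e+01] [539.2 -50.7  21. ] holes [536.8   5.3  21. ] [536.6 -56.   21. ]
edge -0.0044876104 28.962292
edge -0.0054076524 -79.23961
```

Emit:
jog_arm --travel '[[0,-0.003,-0.02],[0,-0.003,-0.05],[0,-0.003,-0.08],[0,-0.003,-0.1],[0,-0.003,-0.11],[0,-0.003,-0.114],[0,-0.003,-0.114],[0,-0.003,-0.114],[0,-0.003,-0.114],[0,-0.003,-0.114]]' --dr '[[0,0,-0.002],[0,0,-0.002],[0,0,-0.002],[0,0,-0.002],[0,0,-0.002],[0,0,-0.002],[0,0,-0.002],[0,0,-0.002],[0,0,-0.002],[0,0,-0.002]]'

```text
t: 12.4
ee_pos: [463.9, -24.7, 44.7]
orientation: [-2.214, 2.226, 0.004]
ft_force: [0.3, 0.3, -1.0]
width: 45.9
```

Emit:
jog_arm --travel '[[0,0,-0.0005],[0,0,-0.001],[0,0,-0.0015],[0,0,-0.002],[0,0,-0.0025],[0,0,-0.0025],[0,0,-0.0025],[0,0,-0.0025],[0,0,-0.0025],[0,0,-0.0025]]' --dr '[[0,0,0],[0,0,0],[0,0,0],[0,0,0],[0,0,0],[0,0,0],[0,0,0],[0,0,0],[0,0,0],[0,0,0]]'

```text
t: 13.4
ee_pos: [464.0, -24.7, 43.7]
orientation: [-2.213, 2.226, 0.004]
ft_force: [-0.2, 1.6, -0.9]
width: 45.9
```

Emit:
jog_arm --travel '[[0.01,0,0],[0.02,0,0],[0.03,0,0],[0.04,0,0],[0.05,0,0],[0.06,0,0],[0.07,0,0],[0.08,0,0],[0.09,0,0],[0.1,0,0]]' --dr '[[0,0,0],[0,0,0],[0,0,0],[0,0,0],[0,0,0],[0,0,0],[0,0,0],[0,0,0],[0,0,0],[0,0,0]]'

```text
t: 14.4
ee_pos: [504.3, -24.7, 43.7]
orientation: [-2.214, 2.226, 0.004]
ft_force: [-0.9, 0.5, -1.1]
width: 45.6
```

Emit:
jog_arm --travel '[[0.008,0,0],[0.016,0,0],[0.024,0,0],[0.032,0,0],[0.04,-0.001,0],[0.048,-0.001,0],[0.056,-0.001,0],[0.064,-0.001,0],[0.07,-0.001,0],[0.075,-0.001,0]]' --dr '[[0,0,0],[0,0,0],[0,0,0],[0,0,0],[0,0,0],[0,0,0],[0,0,0],[0,0,0],[0,0,0],[0,0,0]]'

```text
t: 15.4
ee_pos: [534.5, -25.1, 43.7]
orientation: [-2.214, 2.226, 0.004]
ft_force: [0.4, -0.4, -1.1]
width: 45.7
```

Emit:
jog_arm --travel '[[0.003,0,0],[0.006,0,0],[0.009,0,0],[0.012,0,0],[0.015,0,0],[0.015,0,-0.0005],[0.015,0,-0.001],[0.015,0,-0.0015],[0.015,0,-0.0015],[0.015,0,-0.0015]]' --dr '[[0,0,0],[0,0,0],[0,0,0],[0,0,0],[0,0,0],[0,0,0],[0,0,0],[0,0,0],[0,0,0],[0,0,0]]'

```text
t: 16.4
ee_pos: [540.6, -25.1, 43.3]
orientation: [-2.214, 2.226, 0.003]
ft_force: [-2.5, 0.7, 4.1]
width: 45.8
```

Emit:
jog_arm --travel '[[0.0005,0,0],[0.001,0,0],[0.0015,0,0],[0.002,0,0],[0.0025,0,0],[0.0025,0,0],[0.0025,0,0],[0.0025,0,0],[0.0025,0,0],[0.0025,0,0]]' --dr '[[0,0,0],[0,0,0],[0,0,0],[0,0,0],[0,0,0],[0,0,0],[0,0,0],[0,0,0],[0,0,0],[0,0,0]]'

```text
t: 17.4
ee_pos: [540.8, -25.1, 43.3]
orientation: [-2.214, 2.227, 0.005]
ft_force: [-2.4, 0.9, 6.8]
width: 46.0
```

Emit:
jog_arm --travel '[[0.0005,0,0.0008],[0.001,0,0.0008],[0.0015,0,0.0008],[0.002,0,0.0008],[0.0025,0,0.0008],[0.003,0,0.0008],[0.0035,0,0.0008],[0.004,0,0.0008],[0.004,0,0.0008],[0.004,0,0.0008]]' --dr '[[0,0,0],[0,0,0],[0,0,0],[0,0,0],[0,0,0],[0,0,0],[0,0,0],[0,0,0],[0,0,0],[0,0,0]]'

```text
t: 18.4
ee_pos: [542.4, -25.1, 43.7]
orientation: [-2.214, 2.227, 0.005]
ft_force: [-0.4, -0.1, -0.7]
width: 45.4
```

Emit:
jog_arm --travel '[[0.0005,0,0],[0.001,0,0],[0.0015,0,0],[0.002,0,0],[0.0025,0,0],[0.0025,0,0],[0.0025,0,0],[0.0025,0,0],[0.0025,0,0],[0.0025,0,0]]' --dr '[[0,0,0],[0,0,0],[0,0,0],[0,0,0],[0,0,0],[0,0,0],[0,0,0],[0,0,0],[0,0,0],[0,0,0]]'

```text
t: 19.4
ee_pos: [543.4, -25.1, 43.6]
orientation: [-2.214, 2.227, 0.005]
ft_force: [0.1, -0.1, -1.2]
width: 45.8
```

Emit:
jog_arm --travel '[[0.0005,0,0],[0.001,0,0],[0.0015,0,0],[0.002,0,0],[0.002,0,0],[0.002,0,0],[0.002,0,0],[0.002,0,0],[0.002,0,0],[0.002,0,0]]' --dr '[[0,0,0],[0,0,0],[0,0,0],[0,0,0],[0,0,0],[0,0,0],[0,0,0],[0,0,0],[0,0,0],[0,0,0]]'

```text
t: 20.4
ee_pos: [544.1, -25.1, 43.6]
orientation: [-2.214, 2.227, 0.005]
ft_force: [-0.5, -0.1, -0.7]
width: 46.5
```

Emit:
jog_arm --travel '[[0.0005,0,0],[0.001,0,0],[0.0015,0,0],[0.002,0,0],[0.002,0,0],[0.002,0,0],[0.002,0,0],[0.002,0,0],[0.002,0,0],[0.002,0,0]]' --dr '[[0,0,0],[0,0,0],[0,0,0],[0,0,0],[0,0,0],[0,0,0],[0,0,0],[0,0,0],[0,0,0],[0,0,0]]'

```text
t: 21.4
ee_pos: [544.8, -25.1, 43.6]
orientation: [-2.214, 2.227, 0.005]
ft_force: [-1.8, 0.8, -0.4]
width: 45.7
```

Emit:
jog_arm --travel '[[0.0003,0,0],[0.0006,0,0],[0.0009,0,0],[0.0012,0,0],[0.0012,0,0],[0.0012,0,0],[0.0012,0,0],[0.0012,0,0],[0.0012,0,0],[0.0012,0,0]]' --dr '[[0,0,0],[0,0,0],[0,0,0],[0,0,0],[0,0,0],[0,0,0],[0,0,0],[0,0,0],[0,0,0],[0,0,0]]'

```text
t: 22.4
ee_pos: [545.0, -25.1, 43.5]
orientation: [-2.215, 2.227, 0.006]
ft_force: [-3.6, -0.3, 1.7]
width: 45.8
```

Emit:
jog_arm --travel '[[0.0008,0,0],[0.0011,0,0],[0.0013,0,0],[0.0015,0,0],[0.0015,0,0],[0.0015,0,0],[0.0015,0,0],[0.0015,0,0],[0.0015,0,0],[0.0015,0,0]]' --dr '[[0,0,0],[0,0,0],[0,0,0],[0,0,0],[0,0,0],[0,0,0],[0,0,0],[0,0,0],[0,0,0],[0,0,0]]'

```text
t: 23.4
ee_pos: [545.1, -25.0, 43.5]
orientation: [2.215, -2.228, -0.007]
ft_force: [-5.5, -0.9, 3.7]
width: 45.7
```

Emit:
jog_arm --travel '[[0.0013,0,0],[0.0016,0,0],[0.0018,0,0],[0.002,0,0],[0.002,0,0],[0.002,0,0],[0.002,0,0],[0.002,0,0],[0.002,0,0],[0.002,0,0]]' --dr '[[0,0,0],[0,0,0],[0,0,0],[0,0,0],[0,0,0],[0,0,0],[0,0,0],[0,0,0],[0,0,0],[0,0,0]]'

```text
t: 24.4
ee_pos: [545.1, -25.0, 43.5]
orientation: [2.214, -2.227, -0.009]
ft_force: [-7.7, -1.1, 4.5]
width: 45.8
```

Emit:
jog_arm --travel '[[0.0021,0,0],[0.0022,0,0],[0.0023,0,0],[0.0023,0,0],[0.0023,0,0],[0.0023,0,0],[0.0023,0,0],[0.0023,0,0],[0.0023,0,0],[0.0023,0,0]]' --dr '[[0,0,0],[0,0,0],[0,0,0],[0,0,0],[0,0,0],[0,0,0],[0,0,0],[0,0,0],[0,0,0],[0,0,0]]'

```text
t: 25.4
ee_pos: [545.1, -25.0, 43.6]
orientation: [2.213, -2.226, -0.011]
ft_force: [-6.6, -0.7, 5.5]
width: 45.4
```

Emit:
jog_arm --travel '[[0.0021,0,0],[0.0024,0,0],[0.0026,0,0],[0.0028,0,0],[0.0028,0,0],[0.0028,0,0],[0.0028,0,0],[0.0028,0,0],[0.0028,0,0],[0.0028,0,0]]' --dr '[[0,0,0],[0,0,0],[0,0,0],[0,0,0],[0,0,0],[0,0,0],[0,0,0],[0,0,0],[0,0,0],[0,0,0]]'

```text
t: 26.4
ee_pos: [545.2, -25.0, 43.6]
orientation: [2.212, -2.225, -0.013]
ft_force: [-8.1, -1.4, 6.0]
width: 45.5
```

Emit:
jog_arm --travel '[[0,0,0],[0,0,0],[0,0,0],[0,0,0],[0,0,0],[0,0,0.03],[0,0,0.08],[0,0,0.16],[0,0,0.26],[0,0,0.36]]' --dr '[[0,0,0],[0,0,0],[0,0,0],[0,0,0],[0,0,0],[0,0,0],[0,0,0],[0,0,0],[0,0,0],[0,0,0]]' --hand 0.36

```text
t: 27.4
ee_pos: [544.9, -25.0, 189.7]
orientation: [2.212, -2.225, -0.014]
ft_force: [0.1, -0.0, 0.7]
width: 59.7
```

Emit:
jog_arm --travel '[[-0.08,0,0.05],[-0.16,0,0.05],[-0.19,0,0.05],[-0.19,0,0.05],[-0.19,0,0.05],[-0.19,0,0.05],[-0.19,0,0.05],[-0.19,0,0.05],[-0.19,0,0.05],[-0.19,0,0.05]]' --dr '[[0,0,0],[0,0,0],[0,0,0],[0,0,0],[0,0,0],[0,0,0],[0,0,0],[0,0,0],[0,0,0],[0,0,0]]' --hand 0

```text
t: 28.4
ee_pos: [469.0, -25.0, 209.5]
orientation: [2.212, -2.225, -0.014]
ft_force: [-0.1, -0.5, -0.1]
width: 43.9
```

Run:
```python
from workcell import telemetry, imaging
from h import *
from scipy.spatial.transform import Rotation as R
o=telemetry.get_obs(); print(o["t"],o["ee_pos"],o["ft_force"],o["width"]); r=R.from_rotvec(o["orientation"]).as_matrix(); print(r.round(4).tolist())
d=imaging.get_image("wrist"); np.savez("wrist6.npz",**d); im=d["pixels"][:,:,::-1]; cv2.imwrite("pics/w6.png",cv2.resize(im[0:220,230:400],None,fx=3.5,fy=2.7,interpolation=2))
W=cloud(d); w=W.reshape(-1,3)
s=w[(abs(w[:,0]-640)<60)&(abs(w[:,1]+25)<12)&(w[:,2]>60)&(w[:,2]<100)]
print("clip",len(s),s.min(0),s.max(0))
for a in range(580,660,6):
    q=s[abs(s[:,0]-a)<3]
    if len(q):print(a,len(q),q.min(0)[1:].round(1),q.max(0)[1:].round(1))
```

```text
28.4 [468.97419591 -24.99400395 209.50494456] [-0.05759079 -0.46373154 -0.13909903] 43.92853099010676
[[-0.0057, -0.9999, -0.0092], [-1.0, 0.0057, 0.0035], [-0.0034, 0.0092, -1.0]]
clip 840 [598.80632906 -33.36623455  77.11991586] [630.01467847 -17.99228268  90.30310076]
598 114 [-33.4  84.2] [-18.   90.3]
604 168 [-32.7  85.3] [-18.   90.2]
610 189 [-31.4  84.5] [-20.   89.4]
616 139 [-31.4  85.8] [-19.5  89.9]
622 80 [-28.1  77.5] [-22.7  80.8]
628 150 [-32.2  77.1] [-18.7  83.3]
```

View pics/w6.png

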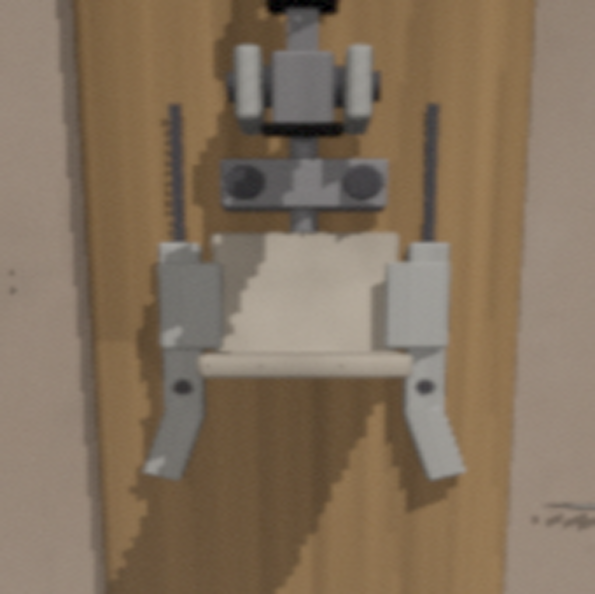

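The tile sits straight in the channel with its toe at the pin, around (303,232), and the clip is still open. Next I grip the knob again.

Emit:
jog_arm --travel '[[0.08,0,0],[0.18,0,0],[0.29,0,0],[0.38,0,0],[0.421,-0.001,0],[0.421,-0.001,-0.06],[0.421,-0.001,-0.13],[0.421,-0.001,-0.19],[0.421,-0.001,-0.22],[0.421,-0.001,-0.23]]' --dr '[[0,-0.006,0],[0,-0.006,0],[0,-0.006,0],[0,-0.006,0],[0,-0.006,0],[0,-0.006,0],[0,-0.006,0],[0,-0.006,0],[0,-0.006,0],[0,-0.006,0]]'

```text
t: 29.45
ee_pos: [636.5, -25.3, 116.1]
orientation: [-2.214, 2.227, 0.006]
ft_force: [0.8, 0.6, 0.7]
width: 43.8
```

Emit:
jog_arm --travel '[[0.0025,0,-0.03],[0.0025,0,-0.06],[0.0025,0,-0.09],[0.0025,0,-0.11],[0.0025,0,-0.125],[0.0025,0,-0.134],[0.0025,0,-0.134],[0.0025,0,-0.134],[0.0025,0,-0.134],[0.0025,0,-0.134]]' --dr '[[0,0,0],[0,0,0],[0,0,0],[0,0,0],[0,0,0],[0,0,0],[0,0,0],[0,0,0],[0,0,0],[0,0,0]]'

```text
t: 30.45
ee_pos: [637.8, -25.4, 63.0]
orientation: [-2.214, 2.227, 0.005]
ft_force: [0.4, -0.8, -1.0]
width: 44.0
```

Emit:
jog_arm --travel '[[0,0,0],[0,0,0],[0,0,0],[0,0,0],[0,0,0],[0,0,0],[0,0,0],[0,0,0],[0,0,0],[0,0,0]]' --dr '[[0,0,0],[0,0,0],[0,0,0],[0,0,0],[0,0,0],[0,0,0],[0,0,0],[0,0,0],[0,0,0],[0,0,0]]' --hand -1

```text
t: 31.45
ee_pos: [637.9, -25.3, 63.0]
orientation: [-2.214, 2.227, 0.005]
ft_force: [0.4, 1.2, 0.8]
width: 13.6
```

Emit:
jog_arm --travel '[[-0.0085,0,0.0022],[-0.0171,0,0.0038],[-0.0258,0,0.0048],[-0.0345,0,0.0052],[-0.0433,0,0.005],[-0.052,0,0.0042],[-0.0606,0,0.0028],[-0.0691,0,0.0007],[-0.0775,0,-0.0019],[-0.0856,0,-0.0051]]' --dr '[[0,0,0],[0,0,0],[0,0,0],[0,0,0],[0,0,0],[0,0,0],[0,0,0],[0,0,0],[0,0,0],[0,0,0]]'

```text
t: 32.45
ee_pos: [607.7, -25.1, 63.6]
orientation: [-2.209, 2.222, -0.005]
ft_force: [2.8, 3.6, 11.9]
width: 13.7
```

Emit:
jog_arm --travel '[[-0.0062,0,-0.0022],[-0.0123,0,-0.0046],[-0.0183,0,-0.0074],[-0.0241,0,-0.0105],[-0.0297,0,-0.0139],[-0.0351,0,-0.0175],[-0.0404,0,-0.0215],[-0.0454,0,-0.0257],[-0.0502,0,-0.0302],[-0.0548,0,-0.0349]]' --dr '[[0,0,0],[0,0,0],[0,0,0],[0,0,0],[0,0,0],[0,0,0],[0,0,0],[0,0,0],[0,0,0],[0,0,0]]'

```text
t: 33.45
ee_pos: [585.9, -25.0, 50.8]
orientation: [-2.209, 2.222, -0.005]
ft_force: [-2.9, 2.2, 9.8]
width: 13.4
```

Emit:
jog_arm --travel '[[-0.0023,0,-0.0024],[-0.0045,0,-0.0048],[-0.0066,0,-0.0073],[-0.0087,0,-0.0098],[-0.0107,0,-0.0124],[-0.0127,0,-0.015],[-0.0146,0,-0.0178],[-0.0164,0,-0.0205],[-0.0164,0,-0.0205],[-0.0164,0,-0.0205]]' --dr '[[0,0,0],[0,0,0],[0,0,0],[0,0,0],[0,0,0],[0,0,0],[0,0,0],[0,0,0],[0,0,0],[0,0,0]]'

```text
t: 34.45
ee_pos: [578.5, -24.9, 42.6]
orientation: [-2.21, 2.222, -0.003]
ft_force: [-3.0, 1.4, 5.5]
width: 13.7
```

Run:
```python
from workcell import telemetry, imaging
from h import *
o=telemetry.get_obs(); print(o["t"],o["ee_pos"],o["orientation"],o["ft_force"],o["moment"],o["width"])
d=imaging.get_image("scene"); np.savez("s7.npz",**d)
M=d["extrinsics"]; c=M@[575,-25,35,1]; u=int(d["fx"]*c[0]/c[2]+d["cx"]);v=int(d["fy"]*c[1]/c[2]+d["cy"])
im=d["pixels"][:,:,::-1]; cv2.imwrite("pics/s7.png",cv2.resize(im[v-40:v+40,u-50:u+50],None,fx=7,fy=7,interpolation=2))
```

```text
34.45 [578.48341139 -24.94904921  42.56834921] [-2.20955205  2.22244137 -0.00348819] [-3.01436752  1.43389113  5.50223198] [0.32116117 0.33943716 0.02757177] 13.658472044616062
```

View pics/s7.png

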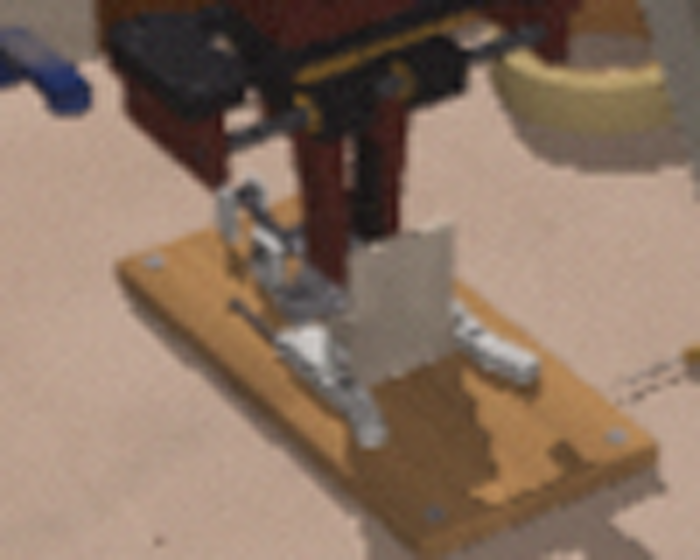

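The view shows the gripper holding the knob low over the tile's foot, clear of the upright. I ease down in small steps.

Emit:
jog_arm --travel '[[-0.0005,0,-0.001],[-0.001,0,-0.002],[-0.0015,0,-0.003],[-0.002,0,-0.004],[-0.002,0,-0.004],[-0.002,0,-0.004],[-0.002,0,-0.004],[-0.002,0,-0.004],[-0.002,0,-0.004],[-0.002,0,-0.004]]' --dr '[[0,0,0],[0,0,0],[0,0,0],[0,0,0],[0,0,0],[0,0,0],[0,0,0],[0,0,0],[0,0,0],[0,0,0]]'

```text
t: 35.5
ee_pos: [577.2, -25.0, 40.9]
orientation: [-2.21, 2.223, -0.002]
ft_force: [-4.0, 1.7, 5.6]
width: 13.9
```

Emit:
jog_arm --travel '[[-0.0004,0,-0.001],[-0.0008,0,-0.002],[-0.0012,0,-0.003],[-0.0016,0,-0.004],[-0.0016,0,-0.004],[-0.0016,0,-0.004],[-0.0016,0,-0.004],[-0.0016,0,-0.004],[-0.0016,0,-0.004],[-0.0016,0,-0.004]]' --dr '[[0,0,0],[0,0,0],[0,0,0],[0,0,0],[0,0,0],[0,0,0],[0,0,0],[0,0,0],[0,0,0],[0,0,0]]'

```text
t: 36.5
ee_pos: [576.1, -24.9, 39.2]
orientation: [-2.211, 2.223, -0.001]
ft_force: [-3.9, 2.9, 4.6]
width: 13.9
```

Emit:
jog_arm --travel '[[0,0,-0.001],[0,0,-0.002],[0,0,-0.003],[0,0,-0.004],[0,0,-0.004],[0,0,-0.004],[0,0,-0.004],[0,0,-0.004],[0,0,-0.004],[0,0,-0.004]]' --dr '[[0,0,0],[0,0,0],[0,0,0],[0,0,0],[0,0,0],[0,0,0],[0,0,0],[0,0,0],[0,0,0],[0,0,0]]'

```text
t: 37.5
ee_pos: [575.0, -24.9, 37.3]
orientation: [-2.212, 2.224, 0.001]
ft_force: [-4.4, 1.4, 5.4]
width: 13.8
```

Run:
```python
from workcell import telemetry, imaging
from h import *
o=telemetry.get_obs(); print(o["t"],o["ee_pos"],o["orientation"],o["ft_force"],o["moment"],o["width"])
d=imaging.get_image("wrist"); W=cloud(d); w=W.reshape(-1,3)
s=w[(abs(w[:,0]-590)<40)&(abs(w[:,1]+25)<7)&(w[:,2]>15)&(w[:,2]<80)]
for a in range(556,632,4):
    q=s[abs(s[:,0]-a)<2]
    if len(q):print(a,len(q),np.median(q[:,2]).round(1),q[:,2].min().round(1),q[:,2].max().round(1))
```

```text
37.5 [574.99849249 -24.91912838  37.26144105] [-2.21171241e+00  2.22430961e+00  1.22776372e-03] [-4.41124253  1.39553409  5.4245826 ] [ 0.23382373  0.61110547 -0.03830353] 13.803655524044997
564 7 58.8 47.3 67.2
568 30 66.3 55.9 75.9
572 23 67.1 57.1 75.2
576 193 65.0 16.3 79.8
580 333 66.4 16.6 80.0
584 642 65.7 15.4 79.9
588 806 61.5 35.5 66.5
592 337 37.4 21.2 62.1
596 260 36.0 21.4 38.5
600 270 35.2 21.2 37.2
604 264 34.4 16.1 36.6
608 236 33.8 32.1 35.9
612 237 33.1 31.4 34.9
616 235 32.3 30.6 34.3
620 259 34.2 31.6 36.1
624 318 34.7 32.0 36.7
628 242 32.5 24.1 35.9
```

```bash
cat > th.py <<'E'
from h import *
def arm(d):
    w=cloud(d).reshape(-1,3)
    s=w[(w[:,0]>597)&(w[:,0]<617)&(abs(w[:,1]+25)<5)&(w[:,2]>27)&(w[:,2]<50)]
    vx,vy,x,y=cv2.fitLine(np.float32(s[:,[0,2]]),cv2.DIST_HUBER,0,.01,.01).ravel()
    return len(s),-np.arctan(vy/vx),y+(607-x)*vy/vx
E
python3 - <<'E'
from th import *
from workcell import imaging
print("closed",arm(dict(np.load("wrist1.npz"))))
print("now",arm(imaging.get_image("wrist")))
E
```

```text
closed (241, np.float32(-0.0068477383), np.float32(30.99433))
now (997, np.float32(0.18970877), np.float32(34.01634))
```

The arm's slope gives a clip angle of about 0.185 rad, so there are still about 5 mm to lower.

Emit:
jog_arm --travel '[[-0.0006,0,-0.001],[-0.0012,0,-0.002],[-0.0018,0,-0.003],[-0.0024,0,-0.004],[-0.003,0,-0.005],[-0.003,0,-0.005],[-0.003,0,-0.005],[-0.003,0,-0.005],[-0.003,0,-0.005],[-0.003,0,-0.005]]' --dr '[[0,0,0],[0,0,0],[0,0,0],[0,0,0],[0,0,0],[0,0,0],[0,0,0],[0,0,0],[0,0,0],[0,0,0]]'

```text
t: 38.6
ee_pos: [573.8, -24.9, 35.2]
orientation: [-2.212, 2.224, 0.001]
ft_force: [-3.0, 2.8, 2.8]
width: 13.7
```

Run:
```python
from th import *
from workcell import imaging
print("now",arm(imaging.get_image("wrist")))
```

```text
now (1021, np.float32(0.14368975), np.float32(33.305492))
```

Emit:
jog_arm --travel '[[-0.0006,0,-0.001],[-0.0012,0,-0.002],[-0.0018,0,-0.003],[-0.0024,0,-0.004],[-0.0024,0,-0.005],[-0.0024,0,-0.005],[-0.0024,0,-0.005],[-0.0024,0,-0.005],[-0.0024,0,-0.005],[-0.0024,0,-0.005]]' --dr '[[0,0,0],[0,0,0],[0,0,0],[0,0,0],[0,0,0],[0,0,0],[0,0,0],[0,0,0],[0,0,0],[0,0,0]]'

```text
t: 39.65
ee_pos: [572.7, -24.9, 33.2]
orientation: [-2.212, 2.224, 0.002]
ft_force: [-3.5, 2.2, 3.4]
width: 13.8
```

Run:
```python
from th import *
from workcell import imaging
print("now",arm(imaging.get_image("wrist")))
```

```text
now (1036, np.float32(0.10156536), np.float32(32.573624))
```

Emit:
jog_arm --travel '[[-0.0004,0,-0.0008],[-0.0008,0,-0.0016],[-0.0008,0,-0.0024],[-0.0008,0,-0.0024],[-0.0008,0,-0.0024],[-0.0008,0,-0.0024],[-0.0008,0,-0.0024],[-0.0008,0,-0.0024],[-0.0008,0,-0.0024],[-0.0008,0,-0.0024]]' --dr '[[0,0,0],[0,0,0],[0,0,0],[0,0,0],[0,0,0],[0,0,0],[0,0,0],[0,0,0],[0,0,0],[0,0,0]]'

```text
t: 40.7
ee_pos: [572.5, -24.9, 32.6]
orientation: [-2.212, 2.224, 0.001]
ft_force: [-3.7, 2.1, 7.4]
width: 13.6
```

Run:
```python
from th import *
from workcell import imaging
print("now",arm(imaging.get_image("wrist")))
```

```text
now (1043, np.float32(0.08902767), np.float32(32.377064))
```

The force rise and the 0.09 rad angle show the nose resting on the foot. I release and withdraw.

Emit:
jog_arm --travel '[[0,0,0],[0,0,0],[0,0,0],[0,0,0],[0,0,0],[0,0,0.03],[0,0,0.08],[0,0,0.16],[0,0,0.26],[0,0,0.36]]' --dr '[[0,0,0],[0,0,0],[0,0,0],[0,0,0],[0,0,0],[0,0,0],[0,0,0],[0,0,0],[0,0,0],[0,0,0]]' --hand 0

```text
t: 41.75
ee_pos: [572.2, -24.9, 178.6]
orientation: [-2.212, 2.224, 0.002]
ft_force: [1.1, 0.1, -0.8]
width: 44.0
```

Emit:
jog_arm --travel '[[-0.1,0,0.05],[-0.2,0,0.05],[-0.26,0,0.05],[-0.26,0,0.05],[-0.26,0,0.05],[-0.26,0,0.05],[-0.26,0,0.05],[-0.26,0,0.05],[-0.26,0,0.05],[-0.26,0,0.05]]' --dr '[[0,0,0],[0,0,0],[0,0,0],[0,0,0],[0,0,0],[0,0,0],[0,0,0],[0,0,0],[0,0,0],[0,0,0]]'

```text
t: 42.75
ee_pos: [468.3, -24.9, 198.4]
orientation: [-2.212, 2.225, 0.002]
ft_force: [0.4, -0.2, -0.2]
width: 44.2
```

Run:
```python
from th import *
from workcell import imaging,telemetry
o=telemetry.get_obs(); print(o["t"],o["ee_pos"],o["ft_force"])
d=imaging.get_image("wrist"); np.savez("wrist9.npz",**d); print("now",arm(d))
im=d["pixels"][:,:,::-1]; cv2.imwrite("pics/w9.png",cv2.resize(im[0:220,230:400],None,fx=3.5,fy=2.7,interpolation=2))
w=cloud(d).reshape(-1,3)
s=w[(abs(w[:,0]-545)<15)&(abs(w[:,1]+25)<40)&(w[:,2]>68)&(w[:,2]<80)]
print("upright",len(s),s.mean(0),cv2.minAreaRect(s[:,:2].astype(np.float32)))
s=w[(w[:,0]>550)&(w[:,0]<562)&(abs(w[:,1]+25)<18)&(w[:,2]<24)]
print("foot z",np.percentile(s[:,2],[10,50,90]))
```

```text
42.75 [468.29592121 -24.91820502 198.43904069] [ 0.43964334 -0.24171614 -0.19191803]
now (360, np.float32(0.0909033), np.float32(32.52912))
upright 566 [543.9849016  -25.41918846  73.34535913] ((544.0060424804688, -25.174299240112305), (45.55671691894531, 5.604894638061523), 89.61721801757812)
foot z [16.62533659 17.60060828 18.85580711]
```

View pics/w9.png

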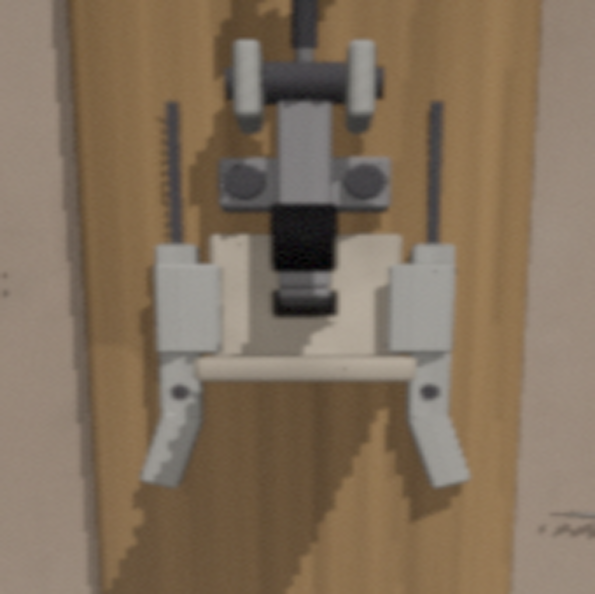

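The nose, at (305,300), rests on the foot. The tile is straight and centred, the clip angle is about 0.09–0.10 rad, and the arm is clear. I hand in.

```bash
python3 -c "
from workcell import ticket; print(ticket.close_job())"
```

```text
the job is handed in; nothing more can be done
None
```

I opened the clip, slid the small cream tile under the lips onto the pin, and lowered the held clip onto its foot. The job is handed in at about 43 s of the 72 s allowed; no verdict was reported.

**Pressing on the pin:** the toe met the pin at TCP x ≈ 545 mm. I pressed in small steps, and the wrist force read 5.5, 7.7, 6.6 and last 8.1 N. About 6 N of down force on the bed means some of that may be bed friction. The force on the pin itself is therefore probably 6–8 N, not measured directly.

**Last checks, all from the wrist camera:**
- **Clip:** the arm's slope gives about 0.09–0.10 rad, and the nose is on the foot.
- **Tile:** it sits flat, within about 0.5 mm of the channel's middle and 0.01 rad of its direction. The toe is about 6–7 mm before the block.
- **Robot:** it stands clear and touches nothing.
- **Bystanders:** nothing was seen to be disturbed, but I did not measure their positions again at the end.

**What disagreed:** while I lowered the clip, the angle worked out from the arm's position was about 0.1 rad too low, because the knob slipped in the pads. I finished the lowering by the angle seen in the images, and the force reading rose to 7.4 N when the nose touched.

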